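# Sort fragile sight tubes into colour-coded racks

### The arm

A 6-joint arm with a two-finger parallel gripper is mounted at the origin on a cart in front of the work surface, level with it; the furniture and walls round the work are solid. World frame = base frame: x ahead of the robot, y to its left, z up, the work surface at z = 0. Lengths are in mm, angles in rad, forces in N, time in s.
With the tool pointing down it reaches from about 375 to 975 mm from the base axis. Payload 3.8 kg.
Tool frame: the origin (TCP) lies between the finger pads; the fingertips stand 25 mm ahead of it and the grasp point (between the pads) lies 6 mm ahead of it; z points along the fingers, y is the line along which they close (so a half turn about z gives the same grasp; the last joint's range is limited). The gripper opens to 85 mm and grips with 20 to 120 N. Pads are 22 mm wide; open, the fingers measure 114 mm over their backs; the gripper's body (76 mm by 85 mm) begins 54 mm behind the grasp point. The pads swing forward as they close: fully open they stand 13 mm farther back than shut.
Start: joints at [-1.17, 0.264, 1.604, -0, 1.274, -0.037], TCP at [286.159, -611.336, 256.28] pointing down, gripper open.
Joint ranges: [-2.63, 2.63], [-0.94, 2.18], [0.31, 2.57], [-1.31, 4.45], [0, 2.66], [-2.55, 2.55]. Speed limits (rad/s): [2.57, 2.57, 3.14, 3.14, 3.14, 3.14].

### API

Orientations are given as a unit quaternion [w, x, y, z].
In Python, from bench import arm gives the robot as it stands.
- The arm moves only by the shell command python3 inch.py 'ROWS'. ROWS is a JSON list that holds a single list of rows (three levels of brackets), with 1 to 10 rows, each of 5 numbers: the finger opening in mm, then dx, dy, dz in units of 50 mm, then a turn about the tool's z in rad; each row is the pose to reach, as a shift and turn from the pose commanded when the command began, along the tool's axes at that moment; what a row does not reach only later rows make up. A row lasts 1/12 s, in which the tool goes at most 41.7 mm and 0.125 rad, less where a joint would pass 70% of its speed; a pose out of reach is approached as far as the arm can. The fingers move at their own pace and stop on an object; the grip force is fixed at half the most. Time passes only in rows, so rows that do not move let the fingers close. It prints the time, the measured TCP pose, the force, the opening and the grip force at its end. Input that does not fit is refused with a message, and nothing moves.
- arm.get_obs(): the state, without advancing time (a new reading comes with each control period).
- arm.read_camera(name): name is "scene" or "top" or "wrist"; returns a dict with "color" (480x640x3 uint8, red, green, blue), "depth" (480x640 float32, mm along the optical axis (not along the pixel's ray), 0 where there is no reading), "fx", "fy", "cx", "cy" (pixels), "origin" and "attitude" of the camera in the world; the wrist camera has in their place "hand_eye" (4x4, takes a point from camera to tool coordinates, whose origin is the TCP and whose axes are the flange's). Camera axes: x right, y up, looking along -z (the intrinsics and any distortion apply to the point x, -y, -z); pixel columns grow to the right and rows downward; lengths in mm; the calibration is good to about 2 mm. A picture is of the moment at which its call begins: read the wrist's pose just before it.
- arm.close_job(): hands the job in; it is judged then, once.
The state is a dict: "time_s": time; "q": joint angles; "joint_vel": joint speeds; "joint_torque": joint torques, N m; "position": TCP position; "tcp_rot": TCP orientation; "contact_force": force on the tool from outside, world axes, zero at the start; "wrist_torque": the same for the moment, N m; "opening": finger opening in mm; "gripper_force": force on a finger pad.
Only numpy, scipy, OpenCV 4.12 (cv2) and the standard library are available. Lean on these libraries where they do the work, as an engineer would, in place of code of your own. Each camera call takes 0.05 s, during which the arm holds its last target. There are 200 camera calls.

### The job

Sort the three cleaned glass sight tubes from the aluminium drying rack by the colour of their end collars: the two red ones into the red rack and the blue one into the blue rack, each lying fully down in a lane of its own. The glass is fragile: handle the tubes gently (a light grip of 20 to 30 N, never over 40 N), lay them down softly without dropping, pressing or knocking them, and leave the bottle, micrometer and marker behind the racks alone.

Things in the scene. Friction and masses are not known exactly. Their poses are not given: they have to be found in the camera images.
- red_tube_1: clear glass tube, red collar on each end, 140 mm long, level, 0.08-0.17 kg. Glass 22 mm diameter, 96 mm long between collars; collars 28 x 22 mm long. Origin on its axis at mid-length, x axis along it. Starts in drying_rack. Breaks if gripped over 40 N a finger (20 N is ample), set in a rack with over 40 N, if knocked on a tube or dropped 10 mm. Lower slowly, release within 4 mm of seat
- red_tube_2: clear glass tube, red collar on each end, 140 mm long, level, 0.08-0.17 kg. Glass 22 mm diameter, 96 mm long between collars; collars 28 x 22 mm long. Origin on its axis at mid-length, x axis along it. Starts in drying_rack. Breaks if gripped over 40 N a finger (20 N is ample), set in a rack with over 40 N, if knocked on a tube or dropped 10 mm. Lower slowly, release within 4 mm of seat
- blue_tube: clear glass tube, blue collar on each end, 140 mm long, level, 0.08-0.17 kg. Glass 22 mm diameter, 96 mm long between collars; collars 28 x 22 mm long. Origin on its axis at mid-length, x axis along it. Starts in drying_rack. Breaks if gripped over 40 N a finger (20 N is ample), set in a rack with over 40 N, if knocked on a tube or dropped 10 mm. Lower slowly, release within 4 mm of seat
- drying_rack: fixed three-lane rack, aluminium base plate 150 x 198 x 8 mm. Lanes at y = -74, 0 and +74 mm in its frame. Two cross-bars (26 mm wide, at x = -60, +60 mm) have rubber V notches, 45-degree faces, tops 38 mm high, that take the collars; seated tube along x, its axis 39.8 mm above the underside. 94 mm clear between the bars: grip tubes there from above. Origin: middle of underside
- red_rack: fixed two-lane rack with a red base plate 150 x 124 x 8 mm, empty at the start. Lanes at y = -37 and +37 mm in its frame; either may be used. Stands left or right of drying_rack. Same cross-bars, V notches (74 mm apart), heights and seat height (39.8 mm) as drying_rack; seated tube along its x axis. Origin: middle of underside
- red_rack_lane1 (a point): where the middle of a tube's axis lies when it is seated in lane 1 of red_rack (y = -37 mm, z = 39.8 mm in the rack's frame); axes as the rack's, x along the lane
- red_rack_lane2 (a point): where the middle of a tube's axis lies when it is seated in lane 2 of red_rack (y = 37 mm, z = 39.8 mm in the rack's frame); axes as the rack's, x along the lane
- blue_rack: fixed two-lane rack with a blue base plate 150 x 124 x 8 mm, empty at the start. Lanes at y = -37 and +37 mm in its frame; either may be used. Stands left or right of drying_rack. Same cross-bars, V notches (74 mm apart), heights and seat height (39.8 mm) as drying_rack; seated tube along its x axis. Origin: middle of underside
- blue_rack_lane1 (a point): where the middle of a tube's axis lies when it is seated in lane 1 of blue_rack (y = -37 mm, z = 39.8 mm in the rack's frame); axes as the rack's, x along the lane
- blue_rack_lane2 (a point): where the middle of a tube's axis lies when it is seated in lane 2 of blue_rack (y = 37 mm, z = 39.8 mm in the rack's frame); axes as the rack's, x along the lane
- glue_bottle: bystander: upright red glue bottle with a white nozzle, 30 x 30 x 90 mm, origin under its middle; leave it alone
- micrometer: bystander: micrometer lying flat, 46 x 134 x 16 mm, origin under its middle; leave it alone
- marker: bystander: green marker pen lying flat, 16 x 86 x 12 mm, origin under its middle; leave it alone

How it is judged:
By the outcome, as a careful person would: the job done as asked, in the order asked, and still so for the second after the job is handed in, with the robot touching nothing.
It also fails if it takes over 64 s, if anything falls off the work surface, if the arm or the gripper's body presses on something with over 40 N, if the wrist force passes 120 N, or if a joint passes its speed limit or range.

## Working session

There is one attempt and no reset: what is moved stays moved. The work goes in short steps, Python scripts to look and compute and a shell command to move; the robot and the scene stay as the last step left them, time stands still between calls to the robot, and variables do not carry over. Pictures are saved under pics/ and viewed, at most 10 in all, crops included, and the job is handed in when it is done.

```bash
ls -la; mkdir -p pics; python3 - <<'E'
from bench import arm
import cv2,numpy as np
o=arm.get_obs(); print({k:np.round(v,3).tolist() for k,v in o.items()})
for n in ("top","scene"):
    c=arm.read_camera(n); cv2.imwrite(f"pics/{n}0.png",c["color"][:,:,::-1]); np.savez(f"{n}0.npz",**c)
    print(n,[ (k,np.round(v,4).tolist()) for k,v in c.items() if k not in("color","depth")],c["depth"].min(),c["depth"].max())
E
```

```text
total 20
drwxr-xr-x  3 agent agent 4096 Nov 27 04:08 .
drwxr-xr-x 23 root  root  4096 Nov 27 04:08 ..
-rw-r--r--  1 agent agent   42 Jan  1  1970 bench.py
-rw-r--r--  1 agent agent   61 Jan  1  1970 inch.py
drwxr-xr-x  2 agent agent 4096 Nov 27 04:08 pics
  3 bench.py
  5 inch.py
  8 total
{'time_s': 0.0, 'q': [-1.17, 0.265, 1.605, -0.0, 1.274, -0.037], 'joint_vel': [0.0, 0.0, -0.001, 0.002, 0.001, 0.0], 'joint_torque': [0.001, -51.511, -36.732, 0.0, 0.013, 0.0], 'position': [285.886, -610.738, 254.989], 'tcp_rot': [-0.001, 0.976, 0.217, -0.0], 'contact_force': [0.471, 0.636, 0.474], 'wrist_torque': [-0.036, 0.022, 0.005], 'gripper_force': 0.0, 'opening': 85.67}
top [('fx', 482.2052), ('fy', 482.2052), ('cx', 320.6227), ('cy', 242.955), ('origin', [495.8303, -103.269, 959.194]), ('attitude', [0.7079, 0.0218, -0.0431, -0.7046])] 0.0 1823.8759
scene [('fx', 607.0375), ('fy', 607.0375), ('cx', 323.0067), ('cy', 247.1327), ('origin', [-441.3989, 452.0739, 1070.3273]), ('attitude', [-0.4661, -0.2147, 0.364, 0.7773])] 0.0 2555.4255
```
View pics/top0.png

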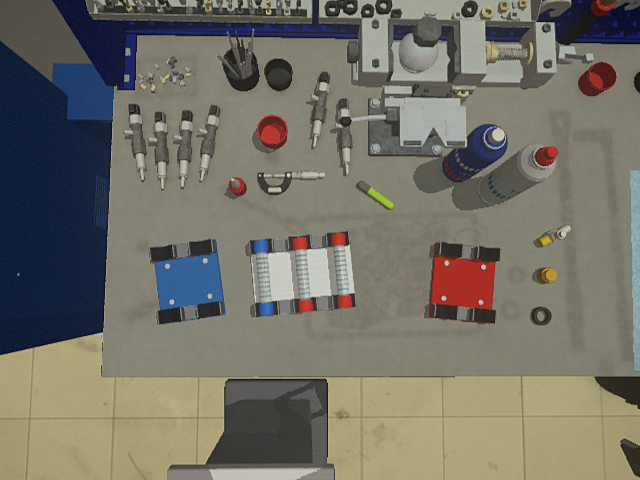

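View pics/scene0.png

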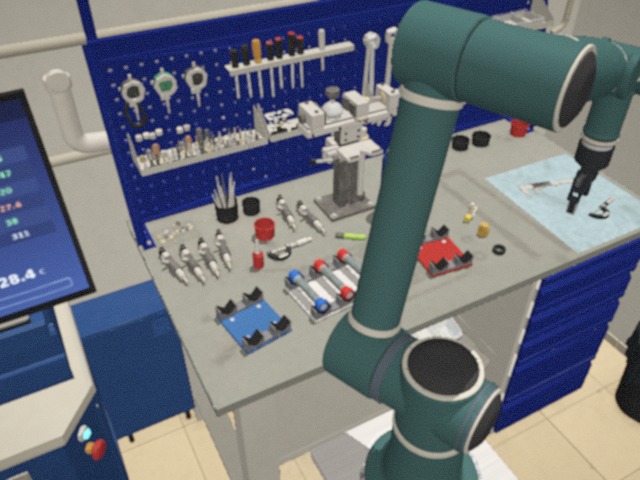

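The top view shows the blue rack at (187,280), the drying rack at (302,275) and the red rack at (463,282). The tubes sit at columns 262 (blue), 302 (red) and 343 (red). The bottle is at (236,186), the micrometer at (292,177) and the marker at (375,194), all behind the racks. The scene view agrees with this layout.

```bash
cat > h.py <<'E'
import numpy as np, cv2
from scipy.spatial.transform import Rotation as Ro
def rot(q): return Ro.from_quat(np.roll(q,-1)).as_matrix()
def pose(c,o=None):
    "camera->world R,t"
    if "origin" in c: return rot(c["attitude"]),np.array(c["origin"])
    H=np.array(c["hand_eye"]);R=rot(o["tcp_rot"])
    return R@H[:3,:3],R@H[:3,3]+o["position"]
def rays(c,uv):
    uv=np.asarray(uv,float).reshape(-1,2)
    return np.c_[(uv[:,0]-c["cx"])/c["fx"],-(uv[:,1]-c["cy"])/c["fy"],-np.ones(len(uv))]
def onplane(c,uv,z,o=None):
    R,t=pose(c,o); d=rays(c,uv)@R.T
    return t+d*((z-t[2])/d[:,2])[:,None]
def cloud(c,o=None):
    R,t=pose(c,o); v,u=np.mgrid[:480,:640]
    return (rays(c,np.c_[u.ravel(),v.ravel()])*c["depth"].reshape(-1,1)@R.T+t).reshape(480,640,3)
def masks(c):
    h=cv2.cvtColor(c["color"],cv2.COLOR_RGB2HSV)
    s=(h[...,1]>140)&(h[...,2]>50)
    return {"red":s&((h[...,0]<8)|(h[...,0]>172)),"blue":s&(abs(h[...,0].astype(int)-110)<14)}
def shift(o,p,yaw):
    "tool-axis shift and turn to reach TCP p with tool y at heading yaw (mod pi)"
    R=rot(o["tcp_rot"]); y=np.arctan2(R[1,1],R[0,1])
    t=-((yaw-y+np.pi/2)%np.pi-np.pi/2)   # tool z is down
    return np.round(R.T@(np.array(p)-o["position"]),1),round(t,4)
E
python3 - <<'E'
from h import *
c=dict(np.load("top0.npz")); P=cloud(c); m=masks(c)
print("table z",np.median(P[330:360,200:400,2]))
reg={"dry":(235,370),"blue":(140,232),"red":(420,505)}
for n,(a,b) in reg.items():
    s=np.zeros((480,640),bool); s[225:330,a:b]=1
    z=P[...,2]
    k=s&(z>26)&(z<43)&(c["depth"]>0)
    if n=="dry": k&=~(m["red"]|m["blue"])
    q=P[k][:,:2].astype(np.float32); print(n,"bars",len(q),cv2.minAreaRect(q),np.percentile(z[k],[10,50,90]))
    col="red" if n=="red" else "blue"
    if n!="dry":
        k=s&m[col]; v,u=np.nonzero(k); q=onplane(c,np.c_[u,v],8)[:,:2].astype(np.float32); print(" plate",cv2.minAreaRect(q),np.median(z[k]))
for col in("red","blue"):
    k=m[col].copy(); k[:225]=0;k[325:]=0;k[:,:248]=0;k[:,360:]=0
    N,L,S,C=cv2.connectedComponentsWithStats(k.astype(np.uint8))
    for i in range(1,N):
        if S[i,4]>40: print(col,S[i],onplane(c,C[i],44)[0].round(1), np.percentile(P[L==i][:,2],[50,95]).round(1))
E
```

```text
table z 0.510040433143331
dry bars 959 ((523.9865112304688, -95.65227508544922), (146.11572265625, 195.14181518554688), 5.784122943878174) [33.61022149 36.72604357 40.29220765]
blue bars 1094 ((508.4581604003906, 126.15276336669922), (145.53036499023438, 121.91453552246094), 8.905635833740234) [27.71054885 34.01440159 38.05604298]
 plate ((507.1878967285156, 125.38371276855469), (145.6029815673828, 122.51304626464844), 8.756730079650879) 8.566089109284633
red bars 1069 ((508.0599060058594, -414.6444396972656), (122.13648223876953, 145.7642364501953), 84.0593032836914) [27.47388282 34.06548002 38.35391441]
 plate ((506.236083984375, -413.7841491699219), (123.31546020507812, 145.67445373535156), 84.00495147705078) 8.877812260481164
red [331 233  15  13 165] [ 588.2 -163.7   44. ] [51.9 55.6]
red [292 237  15  13 164] [580.  -90.3  44. ] [51.9 55.9]
red [337 295  15  13 164] [ 470.  -175.4   44. ] [51.7 56.5]
red [298 299  15  13 160] [ 461.7 -102.3   44. ] [51.8 56. ]
blue [254 240  14  13 157] [574.2 -16.6  44. ] [52.1 55.9]
blue [259 302  15  14 162] [456.  -28.7  44. ] [52.  55.3]
```

```bash
python3 - <<'E'
from h import *
from bench import arm
o=arm.get_obs(); c=arm.read_camera("wrist"); print(np.round(c["hand_eye"],3).tolist(),c["fx"],c["cx"],c["cy"],rot(o["tcp_rot"]).round(3).tolist())
print(shift(o,[529,-169.5,255],np.pi/2+np.radians(5.8)))
E
```

```text
[[-0.001, 0.965, 0.264, 67.398], [1.0, 0.001, 0.0, -0.106], [0.0, 0.264, -0.965, -117.376], [0.0, 0.0, 0.0, 1.0]] 357.91613078369966 320.75166024970565 236.1678842524052 [[0.906, 0.424, -0.001], [0.424, -0.906, 0.002], [0.0, -0.002, -1.0]]
(array([ 407.2, -296.6,    0.7]), np.float64(0.3365))
```

The rows are not in the units I measure in: shifts go in units of 50 mm. I convert before sending: 40 mm is 0.8, 360 mm is 7.2.

```bash
python3 inch.py '[[[50, 0.8, -0.6, 0, 0.1], [50, 1.6, -1.2, 0, 0.2], [50, 2.3, -1.7, 0, 0.3365], [50, 3, -2.2, 0, 0.3365], [50, 3.7, -2.7, 0, 0.3365], [50, 4.4, -3.2, 0, 0.3365], [50, 5.1, -3.72, 0, 0.3365], [50, 5.8, -4.22, 0, 0.3365], [50, 6.5, -4.74, 0, 0.3365], [50, 7.2, -5.24, 0, 0.3365]]]' && python3 inch.py '[[[50, 0.3, -0.7, 0, 0], [50, 0.54, -1.06, 0, 0], [50, 0.6, -1.16, 0, 0], [50, 0.6, -1.16, 0, 0], [50, 0.6, -1.16, 0, 0]]]' && python3 - <<'E'
from h import *
from bench import arm
o=arm.get_obs(); c=arm.read_camera("wrist"); cv2.imwrite("pics/w1.png",c["color"][:,:,::-1])
print(o["position"],shift(o,[529,-169.5,255],np.pi/2+np.radians(5.8)),o["opening"],o["joint_vel"])
m=masks(c)
for col in m:
    N,L,S,C=cv2.connectedComponentsWithStats(m[col].astype(np.uint8))
    for i in range(1,N):
        if S[i,4]>150: print(col,S[i],onplane(c,C[i],44,o)[0].round(1))
E
```

```text
time_s: 0.98
position: [487.6, -244.4, 256.1]
tcp_rot: [-0.0, 0.999, 0.051, -0.0]
contact_force: [0.4, -0.3, -0.3]
opening: 50.1
gripper_force: 0.0
time_s: 1.4
position: [510.9, -186.0, 256.1]
tcp_rot: [0.0, 0.999, 0.051, -0.0]
contact_force: [-0.6, 0.4, 0.3]
opening: 49.9
gripper_force: 0.0
[ 510.94761199 -186.0415342   256.058746  ] (array([ 19.6, -14.6,   1. ]), np.float64(0.0009)) 49.93770791142755 [-0.02763371  0.00113582 -0.00105518  0.00023059  0.00168555  0.00167424]
red [288 111  34  28 877] [ 587.5 -163.4   44. ]
red [204 112  35  28 915] [579.2 -90.5  44. ]
red [  458   149   150   136 10311] [ 515.6 -386.8   44. ]
red [214 240  32  28 679] [ 460.2 -102.5   44. ]
red [291 240  30  28 687] [ 468.2 -175.3   44. ]
blue [   0   98   93  147 7422] [517.3  73.4  44. ]
blue [119 111  38  27 943] [573.3 -17.3  44. ]
blue [137 238  34  28 694] [454.5 -29.3  44. ]
```

View pics/w1.png

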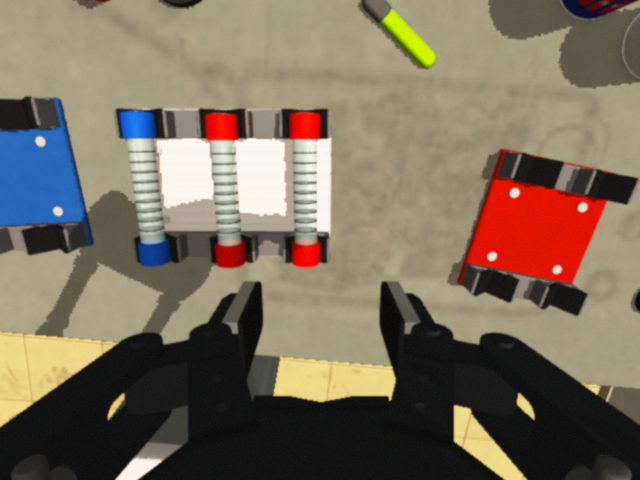

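The wrist view shows all three tubes clear at columns 137–305, with the red rack on the right at (540,220). Its collar positions agree with the top camera to about 1 mm. Now I'll move over the right-hand red tube and descend.

In the tool's units: 19 mm is 0.38, -14.6 mm is -0.292.

```bash
python3 inch.py '[[[46, 0.38, -0.292, 0, 0], [46, 0.38, -0.292, 0.8, 0], [46, 0.38, -0.292, 1.6, 0], [46, 0.38, -0.292, 2.2, 0], [46, 0.38, -0.292, 2.6, 0], [46, 0.38, -0.292, 2.8, 0], [46, 0.38, -0.292, 2.8, 0], [46, 0.38, -0.292, 2.8, 0]]]' && python3 - <<'E'
from h import *
from bench import arm
o=arm.get_obs(); c=arm.read_camera("wrist"); cv2.imwrite("pics/w2.png",c["color"][:,:,::-1])
print(o["position"],o["contact_force"],shift(o,[528.5,-169.5,46],np.pi/2+np.radians(5.8)),o["opening"])
m=masks(c)
for col in m:
    N,L,S,C=cv2.connectedComponentsWithStats(m[col].astype(np.uint8))
    for i in range(1,N):
        if S[i,4]>150: print(col,S[i],onplane(c,C[i],44,o)[0].round(1))
E
```

```text
time_s: 2.12
position: [528.6, -170.4, 116.6]
tcp_rot: [0.0, 0.999, 0.05, -0.0]
contact_force: [0.3, -0.3, 0.0]
opening: 46.0
gripper_force: 0.0
[ 528.59433504 -170.40984923  116.56844704] [ 0.33860626 -0.2655954   0.04756822] (array([ 0. , -0.9, 70.6]), np.float64(-0.0016)) 45.95312775417229
red [ 293  134   54   46 2364] [ 586.5 -163.5   44. ]
red [ 148  136   61   46 2531] [578.4 -90.9  44. ]
red [ 547  186   93  182 8830] [ 523.  -336.4   44. ]
red [ 297  331   47   50 1648] [ 466.9 -175.5   44. ]
blue [   2  133   73   45 2864] [572.8 -18.5  44. ]
blue [  50  325   58   55 1656] [454.8 -29.8  44. ]
```

View pics/w2.png

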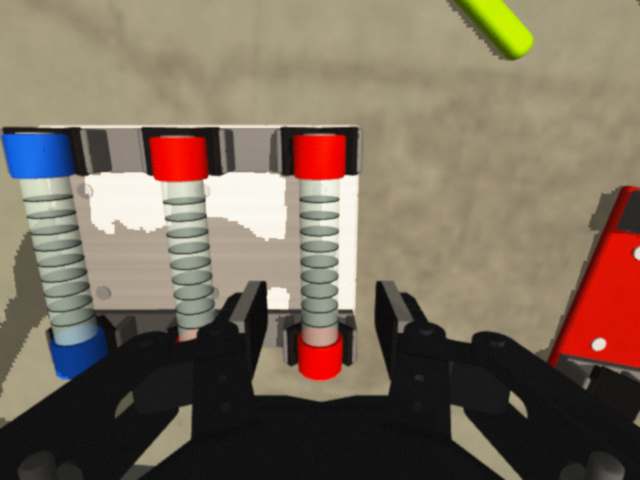

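The tube is centred at column 320 between fingers at columns 265 and 378, so the way down is clear.

In the tool's units: 70.6 mm is 1.412, -1 mm is -0.02.

```bash
python3 inch.py '[[[46, -0.02, -0.018, 0.4, 0], [46, -0.02, -0.018, 0.8, 0], [46, -0.02, -0.018, 1.1, 0], [40, -0.02, -0.018, 1.3, 0], [34, -0.02, -0.018, 1.412, 0], [30, -0.02, -0.018, 1.412, 0], [26, -0.02, -0.018, 1.412, 0], [25, -0.02, -0.018, 1.412, 0], [24, -0.02, -0.018, 1.412, 0]]]' && python3 inch.py '[[[23.5, 0, 0, 0, 0], [23, 0, 0, 0, 0]]]' && python3 inch.py '[[[22.5, 0, 0, 0, 0], [22.5, 0, 0, 0, 0]]]' 
```

```text
time_s: 2.92
position: [528.6, -168.8, 47.0]
tcp_rot: [0.0, 0.999, 0.051, 0.001]
contact_force: [-0.3, 0.1, -0.1]
opening: 24.2
gripper_force: 0.0
time_s: 3.08
position: [528.4, -168.9, 46.6]
tcp_rot: [0.001, 0.999, 0.051, 0.001]
contact_force: [0.5, -1.3, 0.8]
opening: 23.1
gripper_force: 0.7
time_s: 3.25
position: [528.4, -169.1, 46.4]
tcp_rot: [0.001, 0.999, 0.051, 0.001]
contact_force: [0.4, -2.6, 1.1]
opening: 22.4
gripper_force: 1.6
```

In the tool's units: 0.5 mm is 0.01.

```bash
python3 inch.py '[[[22.3, 0, 0.01, 0, 0], [22, 0, 0.01, 0, 0]]]' && python3 inch.py '[[[21.5, 0, 0, 0, 0], [21.5, 0, 0, 0, 0]]]'
```

```text
time_s: 3.42
position: [528.2, -169.4, 46.1]
tcp_rot: [0.0, 0.999, 0.051, 0.001]
contact_force: [1.6, -2.7, 1.9]
opening: 22.1
gripper_force: 1.6
time_s: 3.58
position: [528.2, -169.5, 46.1]
tcp_rot: [0.0, 0.999, 0.051, 0.001]
contact_force: [1.1, -3.6, 3.0]
opening: 21.7
gripper_force: 7.7
```

```bash
python3 inch.py '[[[21.2, 0, 0, 0, 0], [21.2, 0, 0, 0, 0], [21.2, 0, 0, 0, 0]]]' |tail -3;  python3 inch.py '[[[21, 0, 0, 0, 0], [21, 0, 0, 0, 0], [21, 0, 0, 0, 0]]]'|tail -3
```

```text
contact_force: [1.0, -5.5, 4.3]
opening: 21.6
gripper_force: 13.2
contact_force: [1.1, -5.4, 3.3]
opening: 21.3
gripper_force: 17.1
```

In the tool's units: 0.6 mm is 0.012.

```bash
python3 inch.py '[[[20.8, 0, 0.012, 0, 0], [20.6, 0, 0.012, 0, 0], [20.6, 0, 0.012, 0, 0]]]'|tail -3; python3 inch.py '[[[20.6, 0, 0.012, -0.04, 0], [20.6, 0, 0.012, -0.08, 0], [20.6, 0, 0.012, -0.16, 0], [20.6, 0, 0.012, -0.24, 0], [20.6, 0, 0.012, -0.24, 0]]]'
```

```text
contact_force: [1.1, -3.2, 6.0]
opening: 20.8
gripper_force: 25.0
time_s: 4.75
position: [527.6, -169.8, 58.0]
tcp_rot: [-0.0, 0.999, 0.051, -0.0]
contact_force: [1.2, -0.5, -1.3]
opening: 20.9
gripper_force: 24.7
```

```bash
python3 - <<'E'
from h import *
from bench import arm
o=arm.get_obs(); print(shift(o,[504.2,-451.4,150],np.radians(84.05)),o["gripper_force"])
E
```

```text
(array([-51.8, 277.7, -92.1]), np.float64(0.2052)) 24.73802089691162
```

```bash
python3 inch.py '[[[20.6, 0, 0, -0.16, 0], [20.6, 0, 0, -0.44, 0], [20.6, 0, 0, -0.8, 0], [20.6, 0, 0.1, -1.2, 0], [20.6, -0.08, 0.36, -1.56, 0.03], [20.6, -0.18, 0.76, -1.76, 0.06], [20.6, -0.28, 1.28, -1.84, 0.09], [20.6, -0.38, 1.84, -1.84, 0.12], [20.6, -0.48, 2.4, -1.84, 0.15], [20.6, -0.58, 2.96, -1.84, 0.18]]]' && python3 inch.py '[[[20.6, 0, 0.56, 0, 0.0252], [20.6, 0, 1.12, 0, 0.0252], [20.6, 0, 1.64, 0, 0.0252], [20.6, 0, 2, 0, 0.0252], [20.6, 0, 2.24, 0, 0.0252], [20.6, 0, 2.36, 0, 0.0252], [20.6, 0, 2.36, 0, 0.0252], [20.6, 0, 2.36, 0, 0.0252]]]' && python3 - <<'E'
from h import *
from bench import arm
o=arm.get_obs(); print(shift(o,[504.2,-451.4,150],np.radians(84.05)),o["position"])
E
```

```text
time_s: 5.58
position: [513.6, -321.4, 150.5]
tcp_rot: [0.0, 0.999, -0.04, 0.0]
contact_force: [0.0, 0.9, -1.8]
opening: 21.2
gripper_force: 24.8
time_s: 6.25
position: [504.6, -437.0, 149.5]
tcp_rot: [-0.001, 0.999, -0.052, -0.0]
contact_force: [0.2, 0.1, -0.8]
opening: 21.0
gripper_force: 24.8
(array([ 1.1, 14.4, -0.6]), np.float64(0.0)) [ 504.58920196 -437.0088445   149.4512629 ]
```

In the tool's units: 40 mm is 0.8, 14.4 mm is 0.288.

```bash
python3 inch.py '[[[20.6, 0.02, 0.2, 0.2, 0], [20.6, 0.02, 0.288, 0.5, 0], [20.6, 0.02, 0.288, 0.8, 0], [20.6, 0.02, 0.288, 0.96, 0], [20.6, 0.02, 0.288, 1, 0], [20.6, 0.02, 0.288, 1, 0]]]' && python3 - <<'E'
from h import *
from bench import arm
o=arm.get_obs(); c=arm.read_camera("wrist"); cv2.imwrite("pics/w3.png",c["color"][:,:,::-1]); np.savez("w3.npz",**c); 
import pickle; pickle.dump(o,open("w3.pkl","wb"))
m=masks(c); P=cloud(c,o); z=P[...,2]
k=(z>26)&(z<42)&(c["depth"]>0)&~m["red"]; k[:, :150]&=True
q=P[k][:,:2].astype(np.float32); print(o["position"],len(q),cv2.minAreaRect(q))
E
```

```text
time_s: 6.75
position: [503.0, -450.9, 97.1]
tcp_rot: [-0.002, 0.999, -0.052, -0.002]
contact_force: [-0.0, 0.3, -1.2]
opening: 21.1
gripper_force: 24.8
[ 502.97307435 -450.9433647    97.06672535] 8166 ((511.88983154296875, -477.7379150390625), (167.00999450683594, 264.7652893066406), 6.241167068481445)
```

View pics/w3.png

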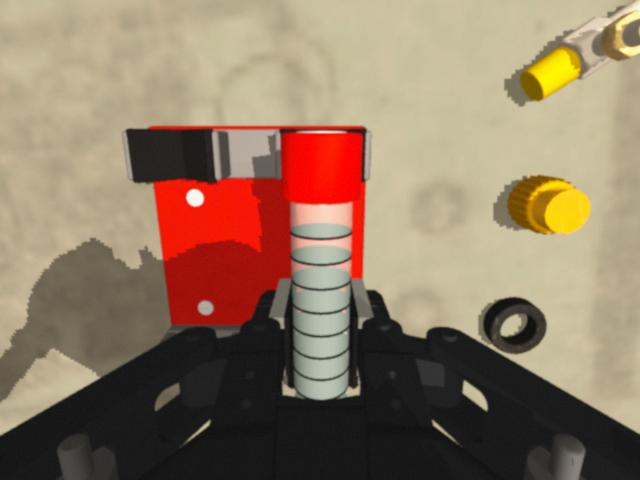

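The picture shows the gripped tube at columns 290–352, over the right-hand lane. The far bar spans columns 124–370. I'll check the depth profile of the bar to find its end faces.

```bash
python3 - <<'E'
from h import *
import pickle
c=dict(np.load("w3.npz")); o=pickle.load(open("w3.pkl","rb")); P=cloud(c,o)
a=np.radians(-5.95); ex=np.array([np.cos(a),np.sin(a)]); ey=np.array([-ex[1],ex[0]])
ctr=np.array([508.06,-414.64])
L=(P[...,:2]-ctr)@np.c_[ex,ey]
for u in list(range(118,290,5))+list(range(355,380,3)): print(u,L[155,u].round(1),P[155,u,2].round(1),end=" | ")
print()
for v in range(120,190,4): print(v,L[v,170].round(1),P[v,170,2].round(1),c["color"][v,170],end=" | ")
c=dict(np.load("top0.npz"));P=cloud(c);L=(P[...,:2]-ctr)@np.c_[ex,ey]
print()
for u in range(428,504,2): print(u,L[250,u,1].round(1),P[250,u,2].round(1),end=" | ")
E
```

```text
118 [56.1 83.5] -1.2 | 123 [56.2 79.4] 0.9 | 128 [57.8 59. ] 33.7 | 133 [58.  54.9] 37.0 | 138 [57.9 53. ] 35.9 | 143 [57.8 51.9] 33.1 | 148 [57.8 49.5] 32.9 | 153 [57.7 48.1] 30.5 | 158 [57.6 45.9] 30.0 | 163 [57.5 44.3] 27.8 | 168 [57.5 42.1] 26.8 | 173 [57.3 41.2] 22.8 | 178 [57.2 39.2] 21.4 | 183 [57.2 36.6] 21.2 | 188 [57.3 32.9] 24.2 | 193 [57.6 28.5] 29.1 | 198 [57.7 24.8] 32.5 | 203 [57.9 21. ] 36.6 | 208 [58.  18.5] 37.0 | 213 [ 66.4 -36.9] 214.2 | 218 [57.9 14.1] 35.4 | 223 [57.5 13.6] 28.1 | 228 [57.1 13.6] 18.2 | 233 [56.9 11.6] 15.5 | 238 [57.   8.7] 16.1 | 243 [56.9  6.1] 15.9 | 248 [57.   3.3] 16.2 | 253 [57.   0.6] 16.2 | 258 [56.9 -1.9] 15.2 | 263 [57.  -4.9] 16.9 | 268 [57.  -7.6] 16.5 | 273 [ 56.9 -10.1] 15.7 | 278 [ 57.9 -15.2] 35.0 | 283 [ 60.8 -24.2] 96.4 | 288 [ 60.9 -26.1] 99.2 | 355 [ 60.9 -47.2] 98.3 | 358 [ 60.8 -48.4] 95.7 | 361 [ 60.5 -50. ] 89.8 | 364 [ 57.9 -57.1] 36.3 | 367 [ 57.9 -58.6] 35.5 | 370 [ 57.8 -60.3] 33.6 | 373 [ 56.2 -66.4] 0.3 | 376 [ 56.2 -68.2] 0.1 | 379 [ 56.1 -70.2] -1.6 | 
120 [75.7 49.9] 0.4 [180 167 136] | 124 [73.5 50.1] 0.6 [179 
[... 484 characters left out ...]
  16] | 184 [40.2 50.9] 7.7 [246  23   2] | 188 [37.9 51.2] 7.6 [246  27   1] | 
428 73.0 0.9 | 430 68.6 -0.8 | 432 64.1 -2.7 | 434 62.7 7.7 | 436 60.1 12.8 | 438 60.1 28.0 | 440 58.3 35.6 | 442 55.6 40.1 | 444 50.2 34.5 | 446 44.4 27.6 | 448 38.5 20.9 | 450 34.6 21.1 | 452 32.0 25.7 | 454 28.7 27.7 | 456 25.8 30.9 | 458 24.3 38.8 | 460 20.4 38.9 | 462 15.3 34.8 | 464 5.2 15.7 | 466 1.5 16.3 | 468 -2.2 17.2 | 470 -7.1 14.4 | 472 -10.3 16.9 | 474 -13.7 18.6 | 476 -14.3 28.3 | 478 -14.8 37.9 | 480 -18.3 39.1 | 482 -23.4 35.7 | 484 -30.5 26.9 | 486 -36.3 21.8 | 488 -39.3 24.3 | 490 -41.9 27.9 | 492 -45.9 27.8 | 494 -48.6 31.0 | 496 -49.5 39.0 | 498 -53.8 37.8 | 500 -58.2 36.6 | 502 -77.1 -0.8 |
```

```bash
python3 - <<'E'
from h import *
import pickle
c=dict(np.load("w3.npz")); o=pickle.load(open("w3.pkl","rb")); P=cloud(c,o)
a=np.radians(-5.95); ex=np.array([np.cos(a),np.sin(a)]); ey=np.array([-ex[1],ex[0]])
ctr=np.array([508.06,-414.64]); L=(P[...,:2]-ctr)@np.c_[ex,ey]
print("tcp",(o["position"][:2]-ctr)@np.c_[ex,ey])
k=masks(c)["red"]&(P[...,2]>70); k[:, :270]=0
print("collar x",np.percentile(L[k][:,0],[1,5,95,99]),"y",np.percentile(L[k][:,1],[1,50,99]),"z",np.percentile(P[k][:,2],[50,99]))
for v in(145,185,240,300,360):
    g=P[v,285:360,2]>70; q=L[v,285:360][g]; print(v,q[:,0].mean().round(1),(q[:,1].min()/2+q[:,1].max()/2).round(1),P[v,285:360,2][g].max().round(1))
E
```

```text
tcp [ -1.29629466 -36.63510231]
collar x [33.59552089 46.92917617 66.66437885 67.53060444] y [-49.09047603 -36.17594155 -23.5615067 ] z [102.15955514 105.1130231 ]
145 64.0 -36.8 104.7
185 51.9 -36.8 105.5
240 33.2 -36.2 102.3
300 10.9 -36.8 101.6
360 -11.5 -36.4 115.9
```

```bash
python3 inch.py '[[[20.6, 0, 0.008, 0.2, 0], [20.6, 0, 0.008, 0.44, 0], [20.6, 0, 0.008, 0.64, 0], [20.6, 0, 0.008, 0.76, 0], [20.6, 0, 0.008, 0.84, 0], [20.6, 0, 0.008, 0.9, 0], [20.6, 0, 0.008, 0.93, 0], [20.6, 0, 0.008, 0.95, 0], [20.6, 0, 0.008, 0.95, 0]]]' && python3 inch.py '[[[20.6, 0, 0, 0.012, 0], [20.6, 0, 0, 0.024, 0], [20.6, 0, 0, 0.03, 0], [20.6, 0, 0, 0.03, 0]]]'
```

```text
time_s: 7.55
position: [504.2, -452.9, 52.3]
tcp_rot: [0.0, 0.999, -0.052, 0.0]
contact_force: [0.7, -0.5, -2.3]
opening: 21.0
gripper_force: 24.8
time_s: 7.88
position: [504.1, -452.8, 50.9]
tcp_rot: [0.0, 0.999, -0.052, 0.0]
contact_force: [0.1, 0.6, -1.4]
opening: 21.0
gripper_force: 24.8
```

```bash
cat > chk.py <<'E'
import sys
from h import *
from bench import arm
# usage: chk.py rack  -> bar geometry and held-tube geometry in the rack's frame (wrist view)
RK={"red":([508.06,-414.64],-5.95),"blue":([508.46,126.15],8.85)}
ctr,a=RK[sys.argv[1]]; a=np.radians(a); B=np.array([[np.cos(a),-np.sin(a)],[np.sin(a),np.cos(a)]])
def run(name=None):
    o=arm.get_obs(); c=arm.read_camera("wrist")
    if name: cv2.imwrite(f"pics/{name}.png",c["color"][:,:,::-1])
    P=cloud(c,o); L=(P[...,:2]-ctr)@B; z=P[...,2]
    print("tcp",((o["position"][:2]-ctr)@B).round(2),o["position"].round(1),"vel",np.abs(o["joint_vel"]).max().round(3))
    bar=(z>27)&(z<36)&(L[...,0]>48)&(L[...,0]<68)
    for s in(-1,1):
        y=L[...,1]
        for lo,hi,n in((38,58,"outer"),(16,36,"inner")):
            k=bar&(s*y>lo)&(s*y<hi)
            # 45 deg face: |y-yc| = z - z0
            if k.sum()>50: print("lane",s,n,"y-/+z at z=32:",np.median(y[k]-(1 if n=="outer" else -1)*s*(z[k]-32)).round(2),k.sum())
    k=(z>30)&(z<40)&(abs(L[...,1])<60)&(L[...,0]>30); print("bar x",np.percentile(L[k][:,0],[2,98]).round(1))
    m=masks(c); m=m[sys.argv[1]]&(z>40)&(L[...,0]>30)&(abs(L[...,1])<62)
    N,I,S,C=cv2.connectedComponentsWithStats(m.astype(np.uint8))
    for i in range(1,N):
        if S[i,4]>200: q=L[I==i]; y=q[:,1]; print("collar px",S[i],"x",np.percentile(q[:,0],[2,98]).round(1),"y",np.percentile(y,[1,99]).round(1),np.percentile(y,[1,99]).mean().round(2),"ztop",np.percentile(z[I==i],97).round(1))
run(*sys.argv[2:])
E
python3 chk.py red w4
```

```text
tcp [ 2.000e-02 -3.838e+01] [ 504.1 -452.8   50.9] vel 0.002
lane -1 outer y-/+z at z=32: -53.08 273
lane -1 inner y-/+z at z=32: -24.28 525
lane 1 outer y-/+z at z=32: 49.19 2175
lane 1 inner y-/+z at z=32: 24.84 906
bar x [45.3 69.8]
collar px [ 280  132   82  108 5681] x [47.7 68.5] y [-50.9 -25.3] -38.06 ztop 58.5
```

View pics/w4.png

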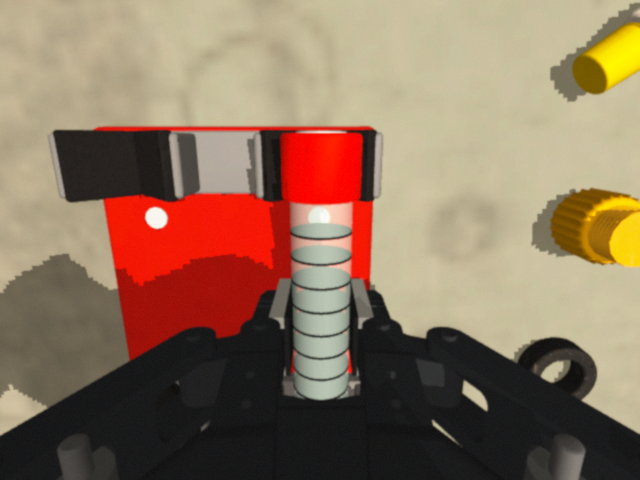

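In the tool's units: -1.2 mm is -0.024, 1 mm is 0.02.

```bash
python3 inch.py '[[[20.6, -0.024, -0.016, 0, 0], [20.6, -0.024, -0.016, 0.02, 0], [20.6, -0.024, -0.016, 0.04, 0], [20.6, -0.024, -0.016, 0.054, 0], [20.6, -0.024, -0.016, 0.054, 0], [20.6, -0.024, -0.016, 0.054, 0]]]' && python3 inch.py '[[[20.6, 0, 0, 0.01, 0], [20.6, 0, 0, 0.02, 0], [20.6, 0, 0, 0.02, 0], [20.6, 0, 0, 0.02, 0]]]'; python3 inch.py '[[[20.6, 0, 0, 0.008, 0], [20.6, 0, 0, 0.016, 0], [20.6, 0, 0, 0.016, 0]]]'
```

```text
time_s: 8.43
position: [502.8, -451.8, 47.8]
tcp_rot: [-0.0, 0.999, -0.052, -0.0]
contact_force: [-0.4, -0.6, -1.7]
opening: 21.0
gripper_force: 24.8
time_s: 8.77
position: [502.9, -451.8, 46.9]
tcp_rot: [-0.0, 0.999, -0.052, -0.0]
contact_force: [0.2, -0.4, -1.2]
opening: 21.2
gripper_force: 24.8
time_s: 9.02
position: [503.0, -451.8, 46.4]
tcp_rot: [0.0, 0.999, -0.052, 0.0]
contact_force: [0.1, -0.6, 0.1]
opening: 21.0
gripper_force: 25.0
```

In the tool's units: 0.3 mm is 0.006.

```bash
python3 inch.py '[[[20.6, 0, 0, 0.006, 0], [20.6, 0, 0, 0.006, 0]]]' ; python3 inch.py '[[[21, 0, 0, 0, 0], [21.4, 0, 0, 0, 0], [21.8, 0, 0, 0, 0], [22.2, 0, 0, 0, 0], [23, 0, 0, 0, 0], [25, 0, 0, 0, 0], [28, 0, 0, 0, 0], [32, 0, 0, 0, 0], [38, 0, 0, 0, 0], [44, 0, 0, 0, 0]]]'; python3 inch.py '[[[46, 0, 0, 0, 0], [46, 0, 0, -0.2, 0], [46, 0, 0, -0.5, 0], [46, 0, 0, -0.9, 0], [46, 0, 0, -1.2, 0], [46, 0, 0, -1.28, 0], [46, 0, 0, -1.28, 0]]]'; python3 chk.py red w5
```

```text
time_s: 9.18
position: [503.0, -451.8, 46.3]
tcp_rot: [0.0, 0.999, -0.052, 0.0]
contact_force: [-1.1, 2.2, 1.6]
opening: 20.7
gripper_force: 25.2
time_s: 10.02
position: [502.9, -451.9, 45.8]
tcp_rot: [-0.0, 0.999, -0.052, -0.0]
contact_force: [-1.6, 0.5, -0.1]
opening: 44.3
gripper_force: 0.0
time_s: 10.6
position: [504.5, -453.3, 113.5]
tcp_rot: [0.002, 0.999, -0.052, 0.002]
contact_force: [-0.8, -0.9, 0.5]
opening: 46.0
gripper_force: 0.0
tcp [  0.42 -38.82] [ 504.5 -453.3  113.5] vel 0.038
lane -1 outer y-/+z at z=32: -49.67 238
lane -1 inner y-/+z at z=32: -24.02 218
lane 1 outer y-/+z at z=32: 49.32 924
lane 1 inner y-/+z at z=32: 24.94 527
bar x [45.2 69.8]
collar px [ 291  138   54   64 2349] x [46.5 67.6] y [-50.1 -23.9] -37.02 ztop 54.1
```

View pics/w5.png

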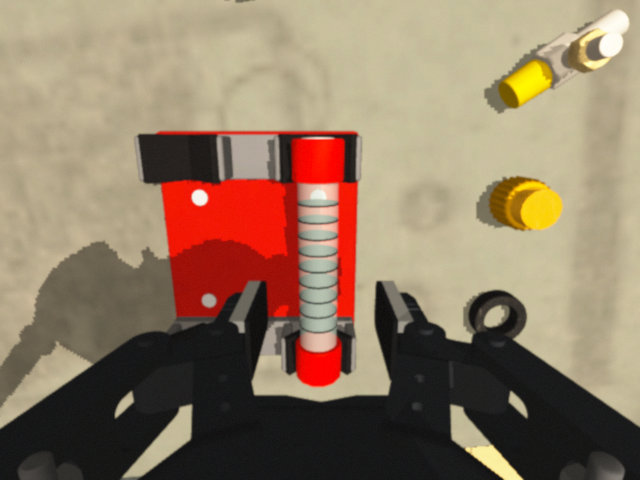

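The first red tube lies fully seated in lane 1: it spans columns 291–345 and its collar top is at 54 mm. The next target is the middle red tube.

```bash
python3 - <<'E'
from h import *
from bench import arm
o=arm.get_obs(); print(shift(o,[519.5,-96.6,120],np.pi/2+np.radians(5.8)))
E
```

```text
(array([ -21.1, -355.6,   -9.1]), np.float64(-0.2051))
```

In the tool's units: -325 mm is -6.5, -300 mm is -6.

```bash
python3 inch.py '[[[46, 0, -0.3, -0.2, 0], [46, 0, -0.9, -0.2, 0], [46, -0.06, -1.6, -0.2, -0.03], [46, -0.12, -2.36, -0.2, -0.06], [46, -0.18, -3.12, -0.2, -0.09], [46, -0.24, -3.88, -0.2, -0.12], [46, -0.3, -4.64, -0.2, -0.15], [46, -0.36, -5.36, -0.2, -0.18], [46, -0.42, -6, -0.2, -0.205], [46, -0.42, -6.5, -0.2, -0.205]]]' && python3 inch.py '[[[46, 0, -0.36, 0, 0], [46, 0, -0.56, 0, 0], [46, 0, -0.6, 0, 0], [46, 0, -0.6, 0, 0], [46, 0, -0.6, 0, 0], [46, 0, -0.6, 0, 0]]]' && python3 - <<'E'
from h import *
from bench import arm
o=arm.get_obs(); c=arm.read_camera("wrist")
print(o["position"],abs(o["joint_vel"]).max(),shift(o,[519.5,-96.6,46.2],np.pi/2+np.radians(5.8)),o["opening"])
m=masks(c)
for col in m:
    N,L,S,C=cv2.connectedComponentsWithStats(m[col].astype(np.uint8))
    for i in range(1,N):
        if S[i,4]>150: print(col,S[i],onplane(c,C[i],44,o)[0].round(1))
E
```

```text
time_s: 11.48
position: [513.7, -122.8, 118.8]
tcp_rot: [-0.001, 0.999, 0.052, -0.001]
contact_force: [1.1, -0.3, 0.2]
opening: 45.8
gripper_force: 0.0
time_s: 11.98
position: [512.8, -97.5, 119.8]
tcp_rot: [0.0, 0.999, 0.05, -0.0]
contact_force: [-0.1, -0.4, -1.0]
opening: 45.8
gripper_force: 0.0
[512.78609282 -97.53636746 119.84509441] 0.005934506254905337 (array([ 6.8, -0.3, 73.6]), np.float64(-0.0013)) 45.764056335445346
red [ 293  118   54   46 2352] [578.4 -89.9  44. ]
red [ 297  318   47   49 1635] [ 458.7 -101.9   44. ]
blue [    0    94   102   222 11514] [523.3  58.7  44. ]
blue [ 149  115   61   46 2521] [572.7 -17.   44. ]
blue [175 319  23  24 293] [458.4 -19.5  44. ]
```

```bash
python3 inch.py '[[[46, 0.12, -0.012, 0.3, 0], [46, 0.12, -0.012, 0.7, 0], [46, 0.12, -0.012, 1.1, 0], [40, 0.12, -0.012, 1.34, 0], [34, 0.12, -0.012, 1.46, 0], [30, 0.12, -0.012, 1.472, 0], [26, 0.12, -0.012, 1.472, 0], [25, 0.12, -0.012, 1.472, 0], [24, 0.12, -0.012, 1.472, 0], [24, 0.12, -0.012, 1.472, 0]]]' && python3 inch.py '[[[23.5, 0, 0, 0, 0], [23, 0, 0, 0, 0], [22.5, 0, 0, 0, 0]]]' && python3 inch.py '[[[22.2, 0, 0, 0, 0], [22, 0, 0, 0, 0], [22, 0, 0, 0, 0]]]'
```

```text
time_s: 12.87
position: [519.5, -95.6, 47.4]
tcp_rot: [0.0, 0.999, 0.051, 0.001]
contact_force: [-0.1, -0.4, -0.0]
opening: 24.0
gripper_force: 0.0
time_s: 13.12
position: [519.2, -95.8, 46.9]
tcp_rot: [0.0, 0.999, 0.051, 0.001]
contact_force: [-0.0, -1.8, 0.9]
opening: 22.5
gripper_force: 0.9
time_s: 13.37
position: [519.2, -95.9, 46.8]
tcp_rot: [0.0, 0.999, 0.051, 0.001]
contact_force: [1.1, -3.2, 3.4]
opening: 22.1
gripper_force: 2.0
```

In the tool's units: 0.6 mm is 0.012, 0.8 mm is 0.016.

```bash
python3 inch.py '[[[21.8, 0, 0.012, 0.006, 0], [21.5, 0, 0.016, 0.006, 0], [21.5, 0, 0.016, 0.006, 0]]]'|tail -3; python3 inch.py '[[[21.2, 0, 0, 0, 0], [21, 0, 0, 0, 0], [21, 0, 0, 0, 0]]]'|tail -3;  python3 inch.py '[[[20.8, 0, 0.004, 0, 0], [20.6, 0, 0.004, 0, 0], [20.6, 0, 0.004, 0, 0]]]'
```

```text
contact_force: [-0.5, -0.1, 5.2]
opening: 21.6
gripper_force: 7.7
contact_force: [0.6, -0.5, 5.2]
opening: 21.5
gripper_force: 17.0
time_s: 14.12
position: [519.2, -96.1, 46.5]
tcp_rot: [-0.0, 0.999, 0.05, 0.0]
contact_force: [0.9, 0.5, 5.5]
opening: 21.4
gripper_force: 24.9
```

```bash
python3 inch.py '[[[20.6, 0, 0, -0.06, 0], [20.6, 0, 0, -0.16, 0], [20.6, 0, 0, -0.4, 0], [20.6, 0, 0, -0.76, 0], [20.6, 0, 0.08, -1.12, 0], [20.6, -0.04, 0.32, -1.36, 0.03], [20.6, -0.12, 0.72, -1.48, 0.06], [20.6, -0.2, 1.24, -1.5, 0.09], [20.6, -0.3, 1.8, -1.5, 0.12], [20.6, -0.4, 2.36, -1.5, 0.15]]]' && python3 inch.py '[[[20.6, 0, 0.56, 0, 0.03], [20.6, 0, 1.12, 0, 0.055], [20.6, 0, 1.68, 0, 0.055], [20.6, 0, 2.24, 0, 0.055], [20.6, 0, 2.72, 0, 0.055], [20.6, 0, 3.04, 0, 0.055], [20.6, 0, 3.2, 0, 0.055], [20.6, 0, 3.2, 0, 0.055], [20.6, 0, 3.2, 0, 0.055], [20.6, 0, 3.2, 0, 0.055]]]' && python3 - <<'E'
from h import *
from bench import arm
o=arm.get_obs(); print(shift(o,[510.7,-377.9,60],np.radians(84.05)))
E
```

```text
time_s: 14.95
position: [510.5, -217.3, 121.9]
tcp_rot: [0.0, 1.0, -0.026, 0.0]
contact_force: [0.1, 0.1, -2.1]
opening: 20.7
gripper_force: 24.7
time_s: 15.78
position: [502.7, -374.3, 120.7]
tcp_rot: [-0.001, 0.999, -0.052, -0.0]
contact_force: [0.0, -0.1, -0.9]
opening: 21.1
gripper_force: 24.7
(array([ 8.3,  2.9, 60.7]), np.float64(0.0004))
```

In the tool's units: 64 mm is 1.28, 63 mm is 1.26.

```bash
python3 inch.py '[[[20.6, 0.08, 0.03, 0.12, 0], [20.6, 0.166, 0.058, 0.36, 0], [20.6, 0.166, 0.058, 0.68, 0], [20.6, 0.166, 0.058, 0.96, 0], [20.6, 0.166, 0.058, 1.14, 0], [20.6, 0.166, 0.058, 1.22, 0], [20.6, 0.166, 0.058, 1.26, 0], [20.6, 0.166, 0.058, 1.28, 0], [20.6, 0.166, 0.058, 1.28, 0], [20.6, 0.166, 0.058, 1.28, 0]]]'; python3 chk.py red w6
```

```text
time_s: 16.62
position: [511.4, -379.8, 57.8]
tcp_rot: [0.0, 0.999, -0.052, 0.001]
contact_force: [-0.7, 0.3, -0.5]
opening: 21.2
gripper_force: 24.7
tcp [-0.29 34.98] [ 511.4 -379.8   57.8] vel 0.006
lane -1 outer y-/+z at z=32: -54.02 75
lane -1 inner y-/+z at z=32: -24.39 619
lane 1 outer y-/+z at z=32: 49.74 458
lane 1 inner y-/+z at z=32: 20.09 159
bar x [43.8 69.9]
collar px [ 280  129   82  108 5644] x [48.  68.8] y [22.5 48.1] 35.33 ztop 65.2
collar px [ 476  136   87   75 5146] x [46.3 67.4] y [-46.4 -23.1] -34.75 ztop 54.0
```

View pics/w6.png

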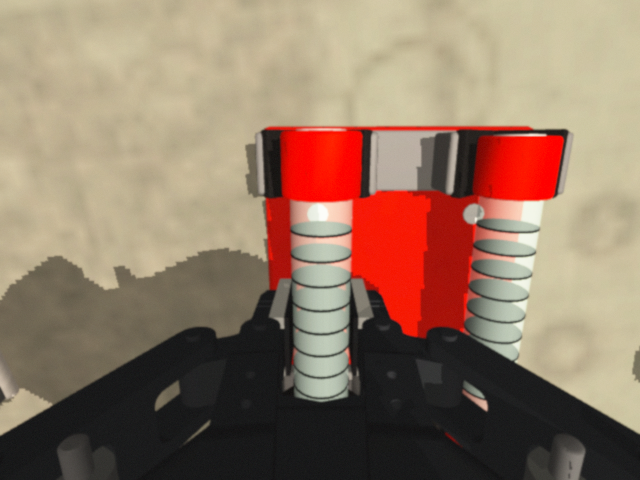

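The held tube (columns 281–363) sits about 5 px right of the notch middle at column 317. The depth gives the same 1.6 mm, so I'll correct by that and lower.

```bash
python3 inch.py '[[[20.6, -0.024, -0.032, 0, 0], [20.6, -0.024, -0.032, 0.06, 0], [20.6, -0.024, -0.032, 0.12, 0], [20.6, -0.024, -0.032, 0.16, 0], [20.6, -0.024, -0.032, 0.16, 0], [20.6, -0.024, -0.032, 0.16, 0], [20.6, -0.024, -0.032, 0.16, 0]]]' ; python3 chk.py red; python3 inch.py '[[[20.6, 0, 0, 0.01, 0], [20.6, 0, 0, 0.02, 0], [20.6, 0, 0, 0.03, 0], [20.6, 0, 0, 0.03, 0]]]'
```

```text
time_s: 17.25
position: [509.8, -377.6, 48.9]
tcp_rot: [-0.0, 0.999, -0.052, -0.0]
contact_force: [-0.5, 0.6, -1.6]
opening: 20.9
gripper_force: 24.7
tcp [-2.07 37.03] [ 509.8 -377.6   48.9] vel 0.004
lane -1 outer y-/+z at z=32: -54.05 88
lane -1 inner y-/+z at z=32: -24.47 725
lane 1 outer y-/+z at z=32: 50.05 381
lane 1 inner y-/+z at z=32: 24.18 526
bar x [42.3 69.8]
collar px [ 280  130   82  107 5642] x [46.3 67.1] y [24.6 50.2] 37.37 ztop 56.1
collar px [ 492  130   97   89 6101] x [45.2 67.3] y [-45.7 -23. ] -34.36 ztop 53.9
time_s: 17.63
position: [509.8, -377.6, 47.4]
tcp_rot: [-0.0, 0.999, -0.052, -0.0]
contact_force: [0.1, 0.7, -1.1]
opening: 21.3
gripper_force: 24.7
```

```bash
python3 inch.py '[[[20.6, 0, -0.002, 0.008, 0], [20.6, 0, -0.002, 0.016, 0], [20.6, 0, -0.002, 0.016, 0], [20.6, 0, -0.002, 0.016, 0]]]'; python3 inch.py '[[[20.6, 0, 0, 0.006, 0], [20.6, 0, 0, 0.006, 0]]]'
```

```text
time_s: 17.97
position: [510.0, -377.8, 46.9]
tcp_rot: [0.0, 0.999, -0.052, 0.0]
contact_force: [-0.7, -0.9, 0.3]
opening: 20.8
gripper_force: 24.8
time_s: 18.13
position: [510.0, -377.9, 46.7]
tcp_rot: [0.0, 0.999, -0.052, 0.0]
contact_force: [-0.9, -1.0, 1.6]
opening: 21.1
gripper_force: 24.9
```

The rows are not in the units I measure in: shifts go in units of 50 mm. I convert before sending: -73 mm is -1.46, -65 mm is -1.3.

```bash
python3 inch.py '[[[21, 0, 0, 0, 0], [21.4, 0, 0, 0, 0], [21.8, 0, 0, 0, 0], [22.2, 0, 0, 0, 0], [23, 0, 0, 0, 0], [25, 0, 0, 0, 0], [28, 0, 0, 0, 0], [32, 0, 0, 0, 0], [38, 0, 0, 0, 0], [44, 0, 0, 0, 0]]]'; python3 inch.py '[[[46, 0, 0, 0, 0], [46, 0, 0, -0.2, 0], [46, 0, 0, -0.5, 0], [46, 0, 0, -0.9, 0], [46, 0, 0, -1.3, 0], [46, 0, 0, -1.46, 0], [46, 0, 0, -1.46, 0]]]'; python3 chk.py red; python3 - <<'E'
from h import *
from bench import arm
o=arm.get_obs(); print(shift(o,[514,-22.8,120],np.pi/2+np.radians(5.8)))
E
```

```text
time_s: 18.97
position: [509.8, -377.3, 46.2]
tcp_rot: [-0.0, 0.999, -0.052, -0.0]
contact_force: [0.5, 0.9, -0.8]
opening: 44.0
gripper_force: 0.0
time_s: 19.55
position: [511.7, -379.0, 123.1]
tcp_rot: [0.002, 0.999, -0.052, 0.003]
contact_force: [-0.2, -0.6, -0.3]
opening: 46.4
gripper_force: 0.0
tcp [-0.07 35.82] [ 511.7 -379.   123.1] vel 0.036
lane -1 outer y-/+z at z=32: -53.54 73
lane -1 inner y-/+z at z=32: -24.25 271
lane 1 outer y-/+z at z=32: 49.98 211
lane 1 inner y-/+z at z=32: 24.11 232
bar x [44.7 69.9]
collar px [ 294  137   51   50 2138] x [46.5 67.7] y [24.  50.2] 37.1 ztop 54.0
collar px [ 427  137   56   44 2215] x [46.6 67.6] y [-49.2 -23.1] -36.12 ztop 53.8
(array([ -33.6, -353.9,    0.4]), np.float64(-0.2051))
```

Both red tubes are seated, with collar tops at 54.0 and 53.8 mm. Now the blue tube.

In the tool's units: -325 mm is -6.5, -300 mm is -6.

```bash
python3 inch.py '[[[46, 0, -0.3, 0, 0], [46, 0, -0.9, 0, 0], [46, -0.06, -1.6, 0, -0.03], [46, -0.12, -2.36, 0, -0.06], [46, -0.2, -3.12, 0, -0.09], [46, -0.28, -3.88, 0, -0.12], [46, -0.36, -4.64, 0, -0.15], [46, -0.44, -5.36, 0, -0.18], [46, -0.52, -6, 0, -0.205], [46, -0.56, -6.5, 0, -0.205]]]' && python3 inch.py '[[[46, 0, -0.36, 0, 0], [46, 0, -0.56, 0, 0], [46, 0, -0.6, 0, 0], [46, 0, -0.6, 0, 0], [46, 0, -0.6, 0, 0], [46, 0, -0.6, 0, 0]]]' && python3 - <<'E'
from h import *
from bench import arm
o=arm.get_obs(); c=arm.read_camera("wrist")
print(o["position"],abs(o["joint_vel"]).max(),shift(o,[514,-22.8,46.4],np.pi/2+np.radians(5.8)),o["opening"])
m=masks(c)
for col in m:
    N,L,S,C=cv2.connectedComponentsWithStats(m[col].astype(np.uint8))
    for i in range(1,N):
        if S[i,4]>150: print(col,S[i],onplane(c,C[i],44,o)[0].round(1))
E
```

```text
time_s: 20.43
position: [513.2, -48.0, 117.4]
tcp_rot: [-0.001, 0.999, 0.052, -0.002]
contact_force: [0.3, -1.1, 0.3]
opening: 46.0
gripper_force: 0.0
time_s: 20.93
position: [512.7, -22.4, 119.2]
tcp_rot: [0.0, 0.999, 0.05, -0.0]
contact_force: [1.3, -1.0, 0.2]
opening: 45.9
gripper_force: 0.0
[512.6601009  -22.44102506 119.16651169] 0.005088325190030973 (array([ 1.3,  0.5, 72.8]), np.float64(-0.0013)) 45.92037593216055
blue [    0   107   206   219 25106] [520.9 101.1  44. ]
blue [ 295  131   53   45 2249] [572.3 -16.1  44. ]
blue [ 299  327   45   48 1524] [452.8 -28.3  44. ]
```

In the tool's units: 0.6 mm is 0.012, 0.3 mm is 0.006.

```bash
python3 inch.py '[[[46, 0.006, 0.012, 0.3, 0], [46, 0.006, 0.012, 0.7, 0], [46, 0.006, 0.012, 1.1, 0], [40, 0.006, 0.012, 1.34, 0], [34, 0.006, 0.012, 1.46, 0], [30, 0.006, 0.012, 1.464, 0], [26, 0.006, 0.012, 1.464, 0], [25, 0.006, 0.012, 1.464, 0], [24, 0.006, 0.012, 1.464, 0], [24, 0.006, 0.012, 1.464, 0]]]' && python3 inch.py '[[[23.5, 0, 0, 0, 0], [23, 0, 0, 0, 0], [22.5, 0, 0, 0, 0]]]' && python3 inch.py '[[[22.2, 0, 0, 0, 0], [22, 0, 0, 0, 0], [22, 0, 0, 0, 0]]]'
```

```text
time_s: 21.82
position: [514.0, -22.2, 47.3]
tcp_rot: [0.0, 0.999, 0.051, 0.001]
contact_force: [-0.9, 0.1, 0.2]
opening: 23.9
gripper_force: 0.0
time_s: 22.07
position: [513.2, -22.0, 46.5]
tcp_rot: [0.0, 0.999, 0.051, 0.0]
contact_force: [0.4, 0.8, -0.3]
opening: 22.5
gripper_force: 0.0
time_s: 22.32
position: [513.2, -22.2, 46.3]
tcp_rot: [0.0, 0.999, 0.051, 0.0]
contact_force: [0.2, -1.0, 0.4]
opening: 21.7
gripper_force: 0.6
```

```bash
python3 inch.py '[[[21.8, 0, 0.004, 0, 0], [21.5, 0, 0.004, 0, 0], [21.5, 0, 0.004, 0, 0]]]'|tail -3; python3 inch.py '[[[21.2, 0, 0, 0, 0], [21, 0, 0, 0, 0], [21, 0, 0, 0, 0]]]'|tail -3;  python3 inch.py '[[[20.8, 0, 0, 0, 0], [20.6, 0, 0, 0, 0], [20.6, 0, 0, 0, 0]]]'; python3 - <<'E'
from h import *
from bench import arm
o=arm.get_obs(); a=np.radians(8.85)
for y in(37,-37):
  p=np.array([508.46,126.15])+np.array([np.cos(a),np.sin(a)])*-1.2+np.array([-np.sin(a),np.cos(a)])*y
  print(p,shift(o,[*p,120],np.pi/2+a))
E
```

```text
contact_force: [-1.1, -0.6, 2.2]
opening: 21.8
gripper_force: 7.6
contact_force: [-0.7, -0.5, 3.5]
opening: 21.3
gripper_force: 17.0
time_s: 23.07
position: [513.2, -22.3, 46.4]
tcp_rot: [0.0, 0.999, 0.051, 0.0]
contact_force: [0.2, -1.1, 3.8]
opening: 21.0
gripper_force: 24.9
[501.58190431 162.52487869] (array([   7.1, -185. ,  -73.6]), np.float64(-0.0533))
[512.96666889  89.4058857 ] (array([  11. , -111.1,  -73.6]), np.float64(-0.0533))
```

In the tool's units: 11 mm is 0.22, -93 mm is -1.86.

```bash
python3 inch.py '[[[20.6, 0, 0, -0.06, 0], [20.6, 0, 0, -0.16, 0], [20.6, 0, 0, -0.4, 0], [20.6, 0, 0, -0.76, 0], [20.6, 0, -0.08, -1.12, 0], [20.6, 0.04, -0.32, -1.34, -0.02], [20.6, 0.08, -0.68, -1.46, -0.04], [20.6, 0.14, -1.12, -1.472, -0.0533], [20.6, 0.18, -1.52, -1.472, -0.0533], [20.6, 0.22, -1.86, -1.472, -0.0533]]]' && python3 inch.py '[[[20.6, 0, -0.22, 0, 0], [20.6, 0, -0.32, 0, 0], [20.6, 0, -0.36, 0, 0], [20.6, 0, -0.36, 0.08, 0], [20.6, 0, -0.36, 0.28, 0], [20.6, 0, -0.36, 0.56, 0], [20.6, 0, -0.36, 0.84, 0], [20.6, 0, -0.36, 1.08, 0], [20.6, 0, -0.36, 1.2, 0], [20.6, 0, -0.36, 1.24, 0]]]' && python3 inch.py '[[[20.6, 0, 0, 0.02, 0], [20.6, 0, 0, 0.02, 0], [20.6, 0, 0, 0.02, 0]]]' && python3 chk.py blue w7
```

```text
time_s: 23.9
position: [514.5, 73.3, 120.6]
tcp_rot: [-0.0, 0.997, 0.078, 0.0]
contact_force: [-0.2, 0.5, -2.6]
opening: 21.3
gripper_force: 24.7
time_s: 24.73
position: [510.4, 88.4, 55.7]
tcp_rot: [0.0, 0.997, 0.077, -0.002]
contact_force: [-0.1, 0.1, -1.0]
opening: 21.1
gripper_force: 24.7
time_s: 24.98
position: [512.5, 89.1, 57.4]
tcp_rot: [-0.0, 0.997, 0.077, 0.001]
contact_force: [0.6, 0.5, -1.8]
opening: 21.1
gripper_force: 24.7
tcp [ -1.66 -37.19] [512.5  89.1  57.4] vel 0.005
lane -1 outer y-/+z at z=32: -53.36 294
lane -1 inner y-/+z at z=32: -23.61 285
lane 1 outer y-/+z at z=32: 49.9 1933
lane 1 inner y-/+z at z=32: 25.34 953
bar x [45.6 70.1]
collar px [ 280  129   82   73 5624] x [47.2 67.8] y [-49.7 -24.1] -36.94 ztop 65.1
```

View pics/w7.png

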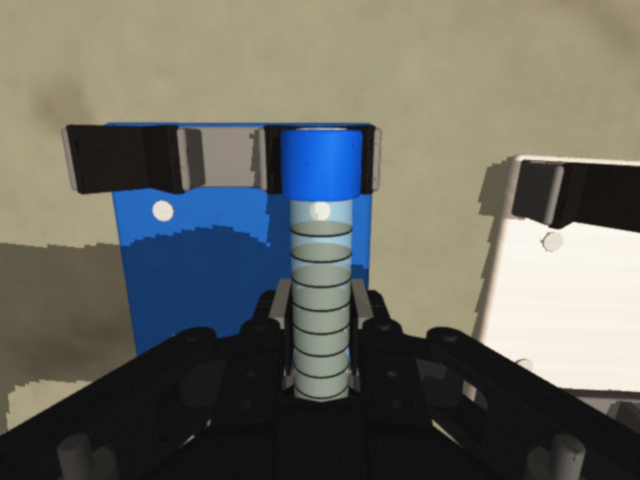

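The blue tube (columns 281–362) is centred on its notch, whose edges are at about columns 268 and 375. I'll lower it now.

```bash
python3 inch.py '[[[20.6, -0.01, -0.004, 0.02, 0], [20.6, -0.01, -0.004, 0.08, 0], [20.6, -0.01, -0.004, 0.14, 0], [20.6, -0.01, -0.004, 0.17, 0], [20.6, -0.01, -0.004, 0.17, 0], [20.6, -0.01, -0.004, 0.17, 0], [20.6, -0.01, -0.004, 0.17, 0]]]' ; python3 chk.py blue; python3 inch.py '[[[20.6, 0, 0, 0.01, 0], [20.6, 0, 0, 0.02, 0], [20.6, 0, 0, 0.03, 0], [20.6, 0, 0, 0.03, 0]]]'
```

```text
time_s: 25.62
position: [511.3, 89.3, 48.2]
tcp_rot: [0.0, 0.997, 0.077, -0.0]
contact_force: [0.6, -0.4, -1.9]
opening: 21.1
gripper_force: 24.7
tcp [ -2.87 -36.86] [511.3  89.3  48.2] vel 0.001
lane -1 outer y-/+z at z=32: -49.92 561
lane -1 inner y-/+z at z=32: -23.66 454
lane 1 outer y-/+z at z=32: 49.9 2275
lane 1 inner y-/+z at z=32: 25.32 1066
bar x [45.6 70. ]
collar px [ 280  129   82   73 5626] x [46.  66.6] y [-49.4 -23.8] -36.58 ztop 55.7
time_s: 26.0
position: [511.4, 89.3, 46.8]
tcp_rot: [-0.0, 0.997, 0.077, 0.0]
contact_force: [-0.4, 0.9, -1.3]
opening: 21.0
gripper_force: 24.8
```

```bash
python3 inch.py '[[[20.6, 0.01, 0, 0.006, 0], [20.6, 0.01, 0, 0.01, 0], [20.6, 0.01, 0, 0.01, 0]]]'; python3 inch.py '[[[20.6, 0, 0, 0.004, 0], [20.6, 0, 0, 0.008, 0], [20.6, 0, 0, 0.008, 0]]]'
```

```text
time_s: 26.25
position: [511.7, 89.6, 46.5]
tcp_rot: [-0.0, 0.997, 0.077, -0.0]
contact_force: [-1.6, 1.7, 2.2]
opening: 21.3
gripper_force: 25.0
time_s: 26.5
position: [511.8, 89.7, 46.4]
tcp_rot: [-0.0, 0.997, 0.077, -0.0]
contact_force: [-2.7, 2.0, 5.2]
opening: 21.3
gripper_force: 25.4
```

Seated, with a contact force of 5 N. Now release and retreat.

In the tool's units: -140 mm is -2.8, -130 mm is -2.6.

```bash
python3 inch.py '[[[21, 0, 0, 0, 0], [21.4, 0, 0, 0, 0], [21.8, 0, 0, 0, 0], [22.2, 0, 0, 0, 0], [23, 0, 0, 0, 0], [25, 0, 0, 0, 0], [28, 0, 0, 0, 0], [32, 0, 0, 0, 0], [38, 0, 0, 0, 0], [44, 0, 0, 0, 0]]]'; python3 inch.py '[[[46, 0, 0, 0, 0], [46, 0, 0, -0.2, 0], [46, 0, 0, -0.5, 0], [46, 0, 0, -1, 0], [46, 0, 0, -1.6, 0], [46, 0, 0, -2.2, 0], [46, 0, 0, -2.6, 0], [46, 0, 0, -2.8, 0], [46, 0, 0, -2.8, 0], [46, 0, 0, -2.8, 0]]]'; python3 chk.py blue; python3 - <<'E'
from h import *
from bench import arm
c=arm.read_camera("scene"); cv2.imwrite("pics/end.png",cv2.resize(c["color"][200:380,190:510,::-1],None,fx=2.4,fy=2.4))
E
```

```text
time_s: 27.33
position: [511.9, 89.2, 45.8]
tcp_rot: [0.0, 0.997, 0.077, 0.0]
contact_force: [0.1, 0.3, 0.3]
opening: 44.0
gripper_force: 0.0
time_s: 28.17
position: [511.8, 89.3, 186.1]
tcp_rot: [-0.0, 0.997, 0.077, 0.0]
contact_force: [-0.1, 1.0, -0.5]
opening: 46.0
gripper_force: 0.0
tcp [ -2.33 -36.91] [511.8  89.3 186.1] vel 0.036
lane -1 outer y-/+z at z=32: -49.42 132
lane -1 inner y-/+z at z=32: -23.69 91
lane 1 outer y-/+z at z=32: 49.94 451
lane 1 inner y-/+z at z=32: 25.62 326
bar x [45.5 70.2]
collar px [ 301  134   39   33 1232] x [46.6 67.2] y [-49.5 -23.2] -36.38 ztop 54.2
```

View pics/end.png

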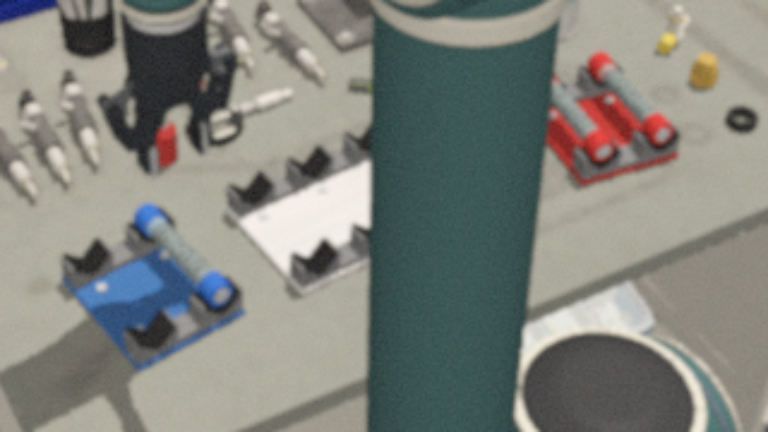

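The blue tube lies in the blue rack at (185,255). Both red tubes lie in the red rack at (585,125) and (630,100), the drying rack is empty and the gripper is clear, so I'm handing in.

```bash
python3 inch.py '[[[46, 0, 0, 0, 0], [46, 0, 0, 0, 0], [46, 0, 0, 0, 0]]]' | head -2; python3 -c "
from bench import arm
print(arm.close_job())"
```

```text
time_s: 28.52
position: [511.1, 89.2, 184.5]
the job is handed in; nothing more can be done
None
```

I handed the job in at 28.5 s: both red tubes are seated in the red rack and the blue tube in the blue rack, each in its own lane, with grip readings of about 25 N and the bystanders left alone.

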